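# Turn a glazed planter once round on the inspection turntable

### The arm

A 6-joint arm with a two-finger parallel gripper is mounted at the origin on the work surface. World frame = base frame: x ahead of the robot, y to its left, z up, the work surface at z = 0. Lengths are in m, angles in rad, forces in N, time in s.
With the tool pointing down it reaches from about 0.375 to 0.975 m from the base axis. Payload 3.8 kg.
Tool frame: the origin (TCP) lies where the fingers leave the gripper's body, on its centre line; the fingertips stand 73 mm ahead of it and the grasp point (between the pads) lies 54 mm ahead of it (nose_length is the distance from the TCP to the fingertips, in m); z points along the fingers, y is the line along which they close (so a half turn about z gives the same grasp; the last joint's range is limited). The gripper opens to 85 mm and grips with 20 to 120 N. Pads are 22 mm wide; open, the fingers measure 114 mm over their backs; the gripper's body (76 mm by 85 mm) begins 54 mm behind the grasp point. The pads swing forward as they close: fully open they stand 13 mm farther back than shut.
Start: joints at [1.243, 0.264, 1.604, -0, 1.274, -0.037], TCP at [0.194, 0.647, 0.304] pointing down, gripper open.
Joint ranges: [-2.63, 2.63], [-0.94, 2.18], [0.31, 2.57], [-1.31, 4.45], [0, 2.66], [-2.55, 2.55]. Speed limits (rad/s): [2.57, 2.57, 3.14, 3.14, 3.14, 3.14].

### API

Orientations are given as a rotation vector (axis times angle).
In Python, from workcell import read_state, read_camera, calibration, finish_job, look_for, cut_out, tip_of, nose_length gives the robot as it stands.
- The arm moves only by the tool step_arm, never from a script. Its argument "targets" is a list of rows, each a list of 3 entries, a list of its own where there are three numbers: the turn, a rotation vector about the tool's x, y, z in rad, then the shift along the tool's x, y, z in mm, then the finger opening in mm, from 0 to 85.4. In form: [[[ax, ay, az], [x, y, z], grip], ...]. A call has 1 to 5 rows; each row shifts and turns the commanded pose from where the row before left it, along the tool's axes as they then stand; what a row does not reach is not made up. A row lasts 1/12 s, in which the tool goes at most 41.7 mm and 7.16 degrees, less where a joint would pass 70% of its speed; a pose out of reach is approached as far as the arm can. A call with a gripper value outside its range is refused whole. The fingers move at their own pace and stop on an object; "grip_force" is the grip in N (left out, the last holds). Time passes only in rows, so rows that do not move let the fingers close. It gives the time, the measured TCP pose, the force, the opening and the grip force at its end, in the units of the state.
- read_state(): the state, without advancing time (a new reading comes with each control period).
- read_camera(name): name is "scene" or "top" or "wrist"; returns the picture (400x640x3 uint8, red, green, blue); there is no depth.
- calibration(name): a dict with "camera_matrix" (3x3 intrinsics, pixels), "R" (3x3) and "t" (3): a world point X has camera coordinates R X + t. Camera axes: x right, y down, z forward; pixel columns grow to the right and rows downward; lengths in m; the calibration is good to about 2 mm. A picture is of the moment at which its call begins: read the wrist's pose just before it. calibration takes no time and is no camera call; for the wrist camera it gives the pose at the moment of the call.
- finish_job(): hands the job in; it is judged then, once.
Trained networks look in the newest picture that a camera, given by its name, has taken for a name from the list of things; names that differ only in an ending like _2 or _b are one class to them, and where a whole thing is asked for, a point or a joint stands for the part that bears it (a point fixed in the world has none). Each returns a list of dicts, best first, with "score" (0 to 1); they miss things now and then, are a little off and sometimes report something else, mostly with a low value. They report only what shows in the picture. A call takes as long as a camera call. They do not tell look-alikes from the thing itself.
- look_for(camera, query): "extent" ([left, top, right, bottom] in pixels, round what is visible of it).
- cut_out(camera, query): "region" (400x640 bool, what is visible of it) and "extent" ([left, top, right, bottom] in pixels, round what is visible of it).
- tip_of(camera, query): "at" ([row, column] in pixels: a listed point, or the origin of a listed thing).
The state is a dict: "time": time; "q": joint angles; "joint_vel": joint speeds; "joint_torque": joint torques, N m; "tool_pos": TCP position; "tcp_rot": TCP orientation; "wrist_force": force on the tool from outside, world axes, zero at the start; "torque": the same for the moment, N m; "width": opening from 0.0 (shut) to 1.0 (fully open); "grip_force": force on a finger pad.
Only numpy, scipy, OpenCV 4.12 (cv2) and the standard library are available. Lean on these libraries where they do the work, as an engineer would, in place of code of your own. Each camera call takes 0.05 s, during which the arm holds its last target. There are 200 camera calls.

### The job

Inspect the small green planter all the way round: push the spoked hand wheel it stands on anticlockwise (seen from above) through exactly one full turn, steadily, so that the upright handle at the end of the long spoke stops where it started, then draw clear. Push only against the outside of that handle with the fingers: do not take it between them, do not press on the rim or spokes, and do not touch the planter. Leave the other things on the bench where they are.

Things in the scene. Friction and masses are not known exactly. Their poses are not given: they have to be found in the camera images.
- wheel (a joint): Angle of the spoked hand wheel about its vertical axis, rad; grows anticlockwise seen from above. It starts anywhere from 0 to 0.6 and one turn adds 6.283. No stops within reach, no spring: about 0.12 N m of friction, so that it stays where it is left, and about 1 to 2 N at the handle moves it.
- wheel_center (a point): Point on the wheel's axis at the upper face of the aluminium head plate (100 mm across) on which the planter stands, 77 mm above the bench. Wheel: steel rim 186 mm across overall, 16 mm thick, its top 65 mm above the bench, four spokes, one of them running out past the rim to the handle. The stand is fixed to a plywood board 420 mm square, 12 mm thick.
- handle (a point): Centre, half-way up, of the upright black cylindrical handle at the end of the long spoke: 28 mm in diameter, 85 mm tall, rigid on the wheel, its axis 110 mm from the wheel's axis. This point is 110 mm above the bench; the handle's top is 152 mm and its foot 67 mm above the bench. Pushed in its upper half it meets the fingertips only; with the fingertips lower down, its top can catch on the wider parts of a gripper.
- rim: The wheel's steel frame, rim, spokes and head plate, turning with the wheel; origin on the wheel's axis 57 mm above the bench, x axis along the long spoke.
- planter: Small green glazed planter with a scalloped rim, 84 mm across (97 mm over the scallops), 55 mm tall, 0.25 kg, standing loose on the head plate in the middle of the wheel and turning with it; its top is 132 mm above the bench. Origin: centre of its underside, z up.
- flower (a point): Small cream flower in relief on the planter's wall, 40 mm from its axis, 23 mm above its underside.
- pink_pot: Bystander: pink pot, 80 mm across, 60 mm tall, on a corner of the board, about 225 mm from the wheel's axis; origin under its centre.
- jar: Bystander: amber jar, 52 mm across, 70 mm tall, on a corner of the board; origin under its centre.
- brush: Bystander: brush 180 mm long, lying along an edge of the board about 185 mm from the wheel's axis; its x axis runs along it.
- saucer: Bystander: terracotta saucer, 90 mm across, 14 mm tall, on a corner of the board; origin under its centre.
- lilac_pot: Bystander: lilac pot, 90 mm across, 70 mm tall, on the bench beside the board (left); origin under its centre.
- blue_pot: Bystander: blue pot, 90 mm across, 70 mm tall, on the bench beside the board (right); origin under its centre.
- cone: Bystander: wooden stamp, 56 mm across, 75 mm tall, on the bench beside the board (right); origin under its centre.
Things that resemble listed ones, but are neither listed nor needed, are in the scene too. What is shaped like the planter but orange is not meant.

How it is judged:
On the way, in this order (a step that is already met when the one before it is completed fails the run):
1. the handle has been pushed about half-way round anticlockwise and the planter has turned with it (distance of handle from where it was at the start of the episode above 0.205 m and value of joint wheel above 2.2 rad and distance of flower from where it was at the start of the episode above 0.065 m), for 0.05 s.
2. the handle has come three quarters of the way round (distance of handle from where it was at the start of the episode below 0.156 m and value of joint wheel above 4 rad), for 0.05 s.
At the end, for the whole second after the job is handed in: One full anticlockwise turn made: the handle is at rest within 20 mm (about 10 degrees) of where it started, the planter stands upright and still within 15 mm of the wheel's axis, its flower within 20 mm of where it started (distance of each of handle, flower from where it was at the start of the episode below 0.02 m and value of joint wheel between 5.6 and 7.5 rad and velocity of joint wheel between -0.05 and 0.05 rad/s and horizontal distance between planter and wheel_center below 0.015 m and angle between planter's own z axis and vertical below 0.1 rad and linear speed of planter below 0.02 m/s); the robot touches nothing.
It fails at once if the handle is taken between the fingers (the grasp point comes inside the handle) (horizontal distance between the grasp point and handle below 0.012 m and z of the grasp point in the frame of handle below 0.052 m).
It fails at once if the planter is touched by the robot, lifted more than 10 mm or tipped (contact force between planter and the fingers above 0.5 N or contact force between planter and the arm above 0.5 N or z of planter in the frame of wheel_center above 0.01 m or angle between planter's own z axis and vertical above 0.3 rad).
It fails at once if the robot presses on the rim, the spokes or the head plate with more than 3 N (contact force between rim and the fingers above 3 N or contact force between rim and the arm above 3 N).
It fails at once if the wheel is flung (faster than 4 rad/s), turned well clockwise from its start, or well past one turn (velocity of joint wheel above 4 rad/s or velocity of joint wheel below -4 rad/s or value of joint wheel below -0.3 rad or value of joint wheel above 7.5 rad).
It fails at once if a bystander (a pot, the jar, brush, saucer or stamp) is shifted by more than 20 mm (distance of any of pink_pot, jar, brush, saucer, lilac_pot, blue_pot, cone from where it was at the start of the episode above 0.02 m).
It also fails if it takes over 64 s, if anything falls off the work surface, if the arm or the gripper's body presses on something with over 40 N, if the wrist force passes 120 N, or if a joint passes its speed limit or range.

## Working session

There is one attempt and no reset: what is moved stays moved. The work goes in short steps, Python scripts to look and compute and a tool call to move; the robot and the scene stay as the last step left them, time stands still between calls to the robot, and variables do not carry over. Pictures are saved under pics/ and viewed, at most 10 in all, crops included, and the job is handed in when it is done.

Besides the shell and the picture viewer there is one more tool, called after ">>>" by a JSON object that holds its "name" and its "arguments", one argument or row to a line. step_arm: Moves the arm, as the interface text tells. Its arguments: {"type":"object","properties":{"targets":{"type":"array","items":{"type":"array"}},"grip_force":{"type":"number"}},"required":["targets"]}

```bash
mkdir -p pics; ls; cat > h.py <<'E'
import numpy as np,cv2
from workcell import *
def save(n,f,im=None):
    im=read_camera(n) if im is None else im
    cv2.imwrite('pics/'+f,im[:,:,::-1]); return im
def ray(n,rc,z):
    c=calibration(n);K,R,t=[np.array(c[k]) for k in('camera_matrix','R','t')]
    d=R.T@np.linalg.inv(K)@[rc[1],rc[0],1]; o=-R.T@t
    return o+d*(z-o[2])/d[2]
def pix(n,X):
    c=calibration(n);p=np.array(c['camera_matrix'])@(np.array(c['R'])@X+np.array(c['t']));return p[:2]/p[2]
E
python3 - <<'E'
from h import *
a=save('top','t0.png');b=save('scene','s0.png')
cv2.imwrite('pics/both.png',cv2.resize(np.vstack([a,b])[:,:,::-1],(480,600)))
for n in('top','scene'):
  for q,z in(('handle',.11),('wheel_center',.077),('planter',.077),('flower',.1),('rim',.057),('pink_pot',0.012),('jar',.012),('saucer',.012),('brush',.02),('lilac_pot',0),('blue_pot',0),('cone',0)):
    print(n,q,[(round(r['score'],2),np.round(r['at']),np.round(ray(n,r['at'],z)[:2],3)) for r in tip_of(n,q)[:3]])
s=read_state();print(s['tool_pos'],s['tcp_rot'],s['time'],nose_length)
E
```

```text
pics
top handle [(0.66, array([179., 305.]), array([0.633, 0.064]))]
top wheel_center [(0.7, array([207., 298.]), array([0.537, 0.088])), (0.54, array([177., 352.]), array([ 0.652, -0.105]))]
top planter [(0.86, array([211., 298.]), array([0.522, 0.086])), (0.62, array([259., 384.]), array([ 0.359, -0.222]))]
top flower [(0.93, array([217., 286.]), array([0.497, 0.124])), (0.56, array([268., 394.]), array([ 0.329, -0.25 ]))]
top rim [(0.78, array([211., 298.]), array([0.527, 0.086]))]
top pink_pot [(0.87, array([246., 250.]), array([0.398, 0.264]))]
top jar [(0.77, array([177., 352.]), array([ 0.667, -0.11 ]))]
top saucer [(0.92, array([163., 266.]), array([0.715, 0.219]))]
top brush [(0.88, array([224., 347.]), array([ 0.486, -0.092])), (0.25, array([208., 298.]), array([0.544, 0.089]))]
top lilac_pot [(0.69, array([212., 189.]), array([0.522, 0.502]))]
top blue_pot [(0.71, array([198., 455.]), array([ 0.596, -0.504]))]
top cone [(0.48, array([233., 450.]), array([ 0.465, -0.482]))]
scene handle [(0.67, array([214., 333.]), array([0.63 , 0.061]))]
scene wheel_center [(0.58, array([1
[... 413 characters left out ...]
, array([197., 406.]), array([0.41 , 0.275]))]
scene jar [(0.97, array([238., 275.]), array([ 0.674, -0.109]))]
scene saucer [(0.92, array([268., 380.]), array([0.719, 0.214])), (0.7, array([182., 190.]), array([ 0.488, -0.467]))]
scene brush [(0.69, array([198., 294.]), array([ 0.5  , -0.093]))]
scene lilac_pot [(0.93, array([231., 477.]), array([0.508, 0.503])), (0.61, array([216., 335.]), array([0.534, 0.054])), (0.5, array([194., 349.]), array([0.426, 0.083]))]
scene blue_pot [(0.58, array([208., 166.]), array([ 0.61 , -0.502]))]
scene cone [(0.7, array([178., 190.]), array([ 0.46 , -0.483]))]
[0.19351833 0.64667117 0.30388622] [-4.55170627e-01 -3.10841097e+00 -5.23714878e-05] 1.3 0.0726
```

View pics/t0.png

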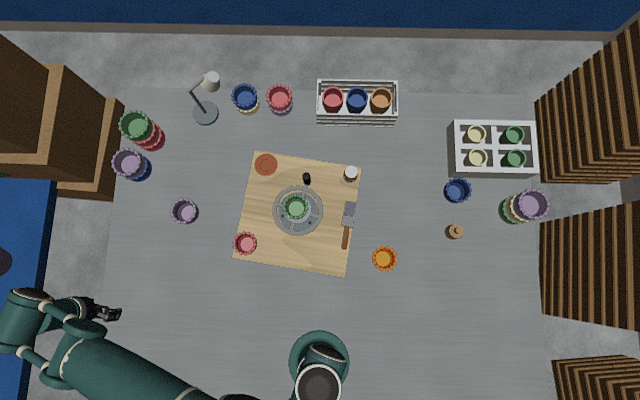

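View pics/s0.png

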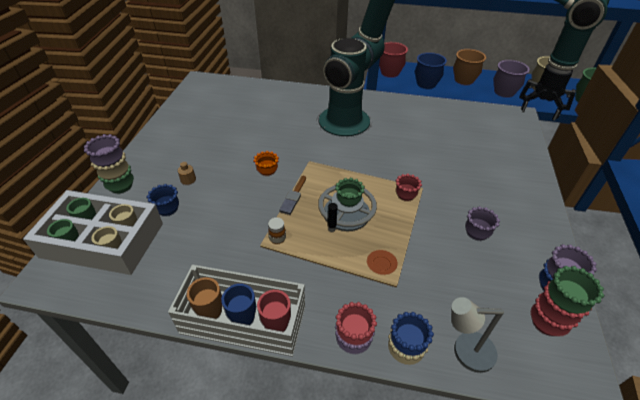

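The top picture shows the green planter on the wheel at (297,206) and the black handle at (306,178). Possible look-alikes are the orange planter (384,258), the green pots in the tray (514,135 and 514,158) and the green pot in the stack (137,125). The one on the wheel fits the description. Next I'll refine the position and check it in a close crop.

```bash
python3 - <<'E'
from h import *
from scipy.optimize import least_squares
T=read_camera('top');H={}
for n in('top','scene'):
  if n=='scene': S=read_camera('scene')
  for q in('handle','rim','planter'):
    r=cut_out(n,q)
    H[n,q]=[(x['score'],x['extent'],x['region']) for x in r[:2]]
    print(n,q,[(round(x['score'],2),np.round(x['extent'])) for x in r[:2]])
def ring(c,r,z): a=np.linspace(0,6.28,60);return [np.array([c[0]+r*np.cos(k),c[1]+r*np.sin(k),z]) for k in a]
def box(n,pts):
  p=np.array([pix(n,x) for x in pts]);return np.r_[p.min(0),p.max(0)]
def ext(n,q):
  y,x=np.nonzero(H[n,q][0][2]);return np.array([x.min(),y.min(),x.max()+1,y.max()+1])
def f(p):
  o=[]
  for n in('top','scene'):
    hp=ring(p[2:],.014,.152)+ring(p[2:],.014,.067)
    o+=list(box(n,hp)-ext(n,'handle'))
  pts=ring(p[:2],.093,.065)+ring(p[:2],.093,.049)
  o+=list((box('top',pts)-ext('top','rim'))[[0,2,3]])   # bottom/sides
  d=p[2:]-p[:2];o.append((np.hypot(*d)-.11)*1000)
  return np.array(o)
s=least_squares(f,[.53,.088,.633,.062],loss='soft_l1');print(s.x.round(4),f(s.x).round(1))
d=s.x[2:]-s.x[:2];print(np.degrees(np.arctan2(d[1],d[0])))
def draw(im,n,box):
  x0,y0,x1,y1=box;k=5;im=cv2.resize(im[y0:y1,x0:x1],None,fx=k,fy=k)
  for pts,col in((ring(s.x[:2],.093,.065),(255,0,0)),(ring(s.x[2:],.014,.152),(255,255,0)),(ring(s.x[:2],.042,.132),(0,0,255)),(ring(s.x[2:],.014,.067),(0,255,255))):
    for X in pts:
      p=(pix(n,X)-[x0,y0])*k; cv2.circle(im,tuple(int(v) for v in p),1,col,-1)
  return im
im=np.hstack([draw(T,'top',(265,165,335,245)),draw(S,'scene',(305,165,385,245))]);print(im.shape)
cv2.imwrite('pics/c1.png',im[:,:,::-1])
E
```

```text
top handle [(0.7, array([271., 172., 325., 237.]))]
top rim [(0.81, array([276., 186., 323., 234.]))]
top planter [(0.91, array([282., 193., 309., 218.]))]
scene handle [(0.76, array([330., 205., 338., 233.]))]
scene rim [(0.74, array([320., 185., 378., 226.]))]
scene planter [(0.76, array([334., 178., 366., 205.])), (0.72, array([256., 152., 276., 177.]))]Traceback (most recent call last):
  File "<stdin>", line 24, in <module>
    return func(*args, **kwargs)
    result = trf(vector_fun.fun, vector_fun.jac, x0, f0, J0, lb, ub, ftol, xtol,
                 gtol, max_nfev, x_scale, loss_function, tr_solver,
                 tr_options.copy(), verbose, callback=callback_wrapped)
    return trf_no_bounds(
        fun, jac, x0, f0, J0, ftol, xtol, gtol, max_nfev, x_scale,
        loss_function, tr_solver, tr_options, verbose, callback=callback)
    J = jac(x)
    self._update_jac()
    ~~~~~~~~~~~~~~~~^^
    self.J = self.jac_wrapped(xp_copy(self.x), f0=self.f)
             ~~~~~~~~~~~~~~~~^^^^^^^^^^^^^^^^^^^^^^^^^^^^
    J, dct = approx_derivative(
             ~~~~~~~~~~~~~~~~~^
     
[... 361 characters left out ...]
                     mf)
                             ^^^
    df = [f_eval - f0 for f_eval in f_evals]
                                    ^^^^^^^
    f = np.atleast_1d(self.fun(x, *self.args, **self.kwargs))
                      ~~~~~~~~^^^^^^^^^^^^^^^^^^^^^^^^^^^^^^
    return np.atleast_1d(self.fun(x))
                         ~~~~~~~~^^^
    return self.f(x, *self.args, **self.kwargs)
           ~~~~~~^^^^^^^^^^^^^^^^^^^^^^^^^^^^^^
  File "<stdin>", line 19, in f
  File "<stdin>", line 12, in box
  File "h.py", line 11, in pix
    c=calibration(n);p=np.array(c['camera_matrix'])@(np.array(c['R'])@X+np.array(c['t']));return p[:2]/p[2]
ValueError: time passes only in moves, steps and waits
```

```bash
sed -i 's/c=calibration(n)/c=cal(n)/' h.py; cat >> h.py <<'E'
import functools
@functools.lru_cache
def cal(n): return calibration(n)
def ring(c,r,z): a=np.linspace(0,6.28,40);return [np.array([c[0]+r*np.cos(k),c[1]+r*np.sin(k),z]) for k in a]
def box(n,pts):
  p=np.array([pix(n,x) for x in pts]);return np.r_[p.min(0),p.max(0)]
def dark(im,w,th=60):
  x0,y0,x1,y1=w;m=(im[y0:y1,x0:x1].max(2)<th).astype(np.uint8)
  k,l,st,_=cv2.connectedComponentsWithStats(m);i=1+st[1:,4].argmax();a=st[i];return np.array([a[0]+x0,a[1]+y0,a[0]+a[2]+x0,a[1]+a[3]+y0])
E
python3 - <<'E'
from h import *
from scipy.optimize import least_squares
T=cv2.imread('pics/t0.png')[:,:,::-1];S=cv2.imread('pics/s0.png')[:,:,::-1]
E={'top':dark(T,(296,165,316,192)),'scene':dark(S,(320,198,345,235))};print(E)
rim=np.array([276,186,323,234])
def f(p):
  o=[]
  for n in E: o+=list(box(n,ring(p[2:],.014,.152)+ring(p[2:],.014,.067))-E[n])
  o+=list(box('top',ring(p[:2],.093,.065)+ring(p[:2],.093,.049))-[274.5,186,323,234.5])
  d=p[2:]-p[:2];o.append((np.hypot(*d)-.11)*1000)
  return np.array(o)
s=least_squares(f,[.53,.088,.633,.062],loss='soft_l1');print(s.x.round(4),f(s.x).round(1))
d=s.x[2:]-s.x[:2];print(np.degrees(np.arctan2(d[1],d[0])))
def draw(im,n,b):
  x0,y0,x1,y1=b;k=5;im=cv2.resize(im[y0:y1,x0:x1],None,fx=k,fy=k)
  for pts,col in((ring(s.x[:2],.093,.065),(255,0,0)),(ring(s.x[2:],.014,.152),(255,255,0)),(ring(s.x[:2],.042,.132),(0,0,255)),(ring(s.x[2:],.014,.067),(0,255,255))):
    for X in pts:
      p=(pix(n,X)-[x0,y0])*k; cv2.circle(im,tuple(int(v) for v in p),1,col,-1)
  return im
im=np.hstack([draw(T,'top',(265,165,335,245)),draw(S,'scene',(305,165,385,245))])
cv2.imwrite('pics/c1.png',im[:,:,::-1])
E
```

```text
{'top': array([303, 173, 311, 185], dtype=int32), 'scene': array([325, 203, 345, 232], dtype=int32)}
[0.5301 0.0838 0.6367 0.0564] [-0.7 -1.9  0.  -0.4  1.3 -0.7 -8.2 -2.8 -1.4 -1.6  1.5  1.1  0. ]
-14.442925118172866
```

View pics/c1.png

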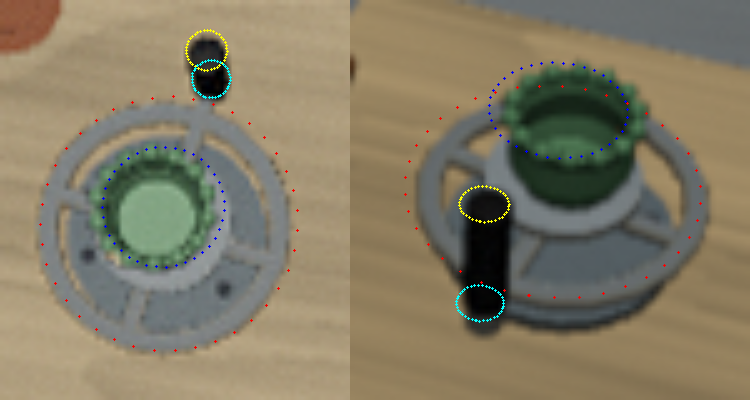

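The crop shows the wheel as described: a green scalloped planter on the head plate and the black handle on the long spoke. My overlay is about 1–2 px off because the dark mask was poor in the scene view. I'll refit with edges read from the crop.

```bash
python3 - <<'E'
from h import *
from scipy.optimize import least_squares
Hd={'top':[302.3,171,311.5,185],'scene':[327.6,202.2,337.2,232]}
Rm={'top':[272.5,185,323.4,235.8],'scene':[318,182.8,377,999]}
def f(p):
  o=[]
  for n in Hd:
    o+=list(box(n,ring(p[2:],.014,.152)+ring(p[2:],.014,.067))-Hd[n])
    o+=list((box(n,ring(p[:2],.093,.065)+ring(p[:2],.093,.049))-Rm[n])[:4 if n=='top' else 3])
  d=p[2:]-p[:2];o.append((np.hypot(*d)-.11)*500)
  return np.array(o)
s=least_squares(f,[.53,.088,.633,.062],loss='soft_l1');print(s.x.round(4),f(s.x).round(1))
d=s.x[2:]-s.x[:2];print(np.degrees(np.arctan2(d[1],d[0])))
# planter/plate direct check: top view inner rim
for q,z in(('pink_pot',.06),('lilac_pot',.07)): print(q,[ray('top',((e['extent'][1]+e['extent'][3])/2,(e['extent'][0]+e['extent'][2])/2),z).round(3) for e in look_for('top',q)[:1]])
from scipy.spatial.transform import Rotation as Ro
print(Ro.from_rotvec(read_state()['tcp_rot']).as_matrix().round(3))
E
```

```text
[0.53   0.0885 0.6363 0.0576] [-0.4  0.2 -0.8 -0.4 -0.7 -0.6 -0.2 -0.3 -0.8  0.1  0.1 -2.8 -0.5 -0.4
 -0.4  0.4]
-16.188993057134812
pink_pot [array([0.398, 0.273, 0.06 ])]
lilac_pot [array([0.516, 0.497, 0.07 ])]
[[-0.958  0.287  0.   ]
 [ 0.287  0.958  0.   ]
 [-0.     0.    -1.   ]]
```

>>> {"name": "step_arm", "arguments": {
  "targets": [
    [[0, 0, -0.097], [0, 0, 0], 0],
    [[0, 0, -0.097], [0, 0, 0], 0],
    [[0, 0, -0.097], [0, 0, 0], 0],
    [[0, 0, 0], [-22, -33, 0], 0],
    [[0, 0, 0], [-22, -33, 0], 0]
  ],
  "grip_force": 20
}}

```text
time: 2.22
tool_pos: [0.2369, 0.5811, 0.3035]
tcp_rot: [0.006, -3.142, -0.0]
wrist_force: [1.3, -0.3, 0.8]
width: 0.301
grip_force: 0.0
```

>>> {"name": "step_arm", "arguments": {
  "targets": [
    [[0, 0, 0], [-22, -33, 0], 0],
    [[0, 0, 0], [-22, -33, 0], 0],
    [[0, 0, 0], [-22, -33, 0], 0],
    [[0, 0, 0], [-22, -33, 0], 0],
    [[0, 0, 0], [-22, -33, 0], 0]
  ]
}}

```text
time: 2.63
tool_pos: [0.3482, 0.4141, 0.3041]
tcp_rot: [-0.001, 3.141, 0.001]
wrist_force: [0.4, 0.8, -0.6]
width: 0.001
grip_force: 0.0
```

>>> {"name": "step_arm", "arguments": {
  "targets": [
    [[0, 0, 0], [-22, -33, 0], 0],
    [[0, 0, 0], [-22, -33, 0], 0],
    [[0, 0, 0], [-22, -33, 0], 0],
    [[0, 0, 0], [-22, -33, 0], 0],
    [[0, 0, 0], [-22, -33, 0], 0]
  ]
}}

```text
time: 3.05
tool_pos: [0.4583, 0.249, 0.3043]
tcp_rot: [-0.0, 3.141, 0.001]
wrist_force: [0.2, 0.7, -0.4]
width: 0.002
grip_force: 0.0
```

>>> {"name": "step_arm", "arguments": {
  "targets": [
    [[0, 0, 0], [-22, -33, 0], 0],
    [[0, 0, 0], [-22, -33, 0], 0],
    [[0, 0, 0], [-22, -33, 0], 0],
    [[0, 0, 0], [-22, -33, 0], 0],
    [[0, 0, 0], [-22, -33, 0], 0]
  ]
}}

```text
time: 3.47
tool_pos: [0.5684, 0.0838, 0.3042]
tcp_rot: [0.0, 3.141, 0.0]
wrist_force: [0.6, 1.5, 0.5]
width: 0.001
grip_force: 0.0
```

>>> {"name": "step_arm", "arguments": {
  "targets": [
    [[0, 0, 0], [-20, -33, 0], 0],
    [[0, 0, 0], [-15, -30, 0], 0],
    [[0, 0, 0], [-5, -10, 0], 0],
    [[0, 0, 0], [0, 0, 0], 0]
  ]
}}

```text
time: 3.8
tool_pos: [0.6087, 0.01, 0.3037]
tcp_rot: [0.006, 3.141, -0.001]
wrist_force: [0.1, 0.4, 0.1]
width: -0.004
grip_force: 0.0
```

```bash
python3 - <<'E'
from h import *
w=save('wrist','w0.png')
for q,z in(('handle',.11),('wheel_center',.077),('planter',.077),('flower',.1)):
    print(q,[(round(r['score'],2),np.round(r['at']),np.round(ray('wrist',r['at'],z)[:2],4)) for r in tip_of('wrist',q)[:3]])
print(read_state()['tool_pos'])
C=[.53,.0885];Hn=[.636,.0577]
for pts,col in((ring(C,.093,.065),(255,0,0)),(ring(Hn,.014,.152),(255,255,0)),(ring(C,.05,.077),(0,0,255))):
  for X in pts: cv2.circle(w,tuple(int(v) for v in pix('wrist',X)),1,col,-1)
save('wrist','w0o.png',w)
E
```

```text
handle [(0.78, array([218., 368.]), array([0.6345, 0.0635]))]
wheel_center []
planter [(0.62, array([100., 406.]), array([0.5305, 0.0982]))]
flower [(0.9, array([ 68., 451.]), array([0.5047, 0.1263]))]
[0.60700121 0.01421859 0.30391663]
```

View pics/w0o.png

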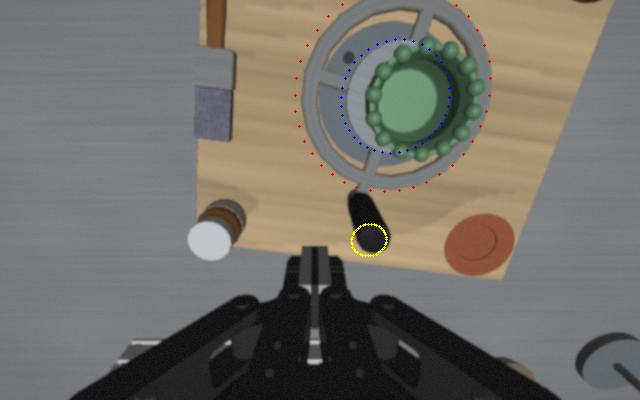

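The wrist picture confirms it: handle top at (371,237), rim centred near column 397, fingers clear of the handle. That puts the wheel centre at about (0.530, 0.092) and the handle at (0.634, 0.0595). I'll descend and compute the waypoints.

>>> {"name": "step_arm", "arguments": {
  "targets": [
    [[0, 0, 0], [0, 0, 37], 0],
    [[0, 0, 0], [0, 0, 37], 0],
    [[0, 0, 0], [0, 0, 37], 0],
    [[0, 0, 0], [0, 0, 0], 0],
    [[0, 0, 0], [0, 0, 0], 0]
  ]
}}

```text
time: 4.47
tool_pos: [0.6053, 0.014, 0.1907]
tcp_rot: [0.003, -3.135, -0.0]
wrist_force: [-0.2, -1.0, -0.6]
width: -0.0
grip_force: 0.0
```

```bash
python3 - <<'E'
from h import *
s=read_state();p=s['tool_pos'];print(p,s['tcp_rot'],s['wrist_force'])
C=np.array([.53,.092]);cur=p[:2]
a0=np.degrees(np.arctan2(*(cur-C)[::-1]));print('a0',a0)
cum=np.round(cur*1000)
i=0;row=[]
for a in np.arange(-46+6,330,6.):
  t=(C+.11*np.array([np.cos(np.radians(a)),np.sin(np.radians(a))]))*1000
  d=np.round(t-cum);cum=cum+d;row.append([int(-d[0]),int(d[1]),0]);i+=1
  if i%5==0: print(a,row,cum);row=[]
print(row)
E
```

```text
[0.60534974 0.01402462 0.19070221] [ 2.99270429e-03 -3.13543530e+00 -3.94419039e-04] [-0.2244141  -0.99901813 -0.58250559]
a0 -45.98107350719721
-16.0 [[-9, 7, 0], [-7, 9, 0], [-6, 10, 0], [-5, 11, 0], [-4, 11, 0]] [636.  62.]
14.0 [[-2, 11, 0], [-2, 11, 0], [0, 12, 0], [1, 11, 0], [2, 12, 0]] [637. 119.]
44.0 [[4, 11, 0], [4, 10, 0], [6, 10, 0], [6, 10, 0], [8, 8, 0]] [609. 168.]
74.0 [[8, 8, 0], [9, 7, 0], [10, 6, 0], [11, 5, 0], [11, 4, 0]] [560. 198.]
104.0 [[11, 2, 0], [11, 2, 0], [12, 0, 0], [11, -1, 0], [12, -2, 0]] [503. 199.]
134.0 [[11, -4, 0], [10, -4, 0], [10, -6, 0], [10, -6, 0], [8, -8, 0]] [454. 171.]
164.0 [[8, -8, 0], [7, -9, 0], [6, -10, 0], [5, -11, 0], [4, -11, 0]] [424. 122.]
194.0 [[2, -11, 0], [2, -11, 0], [0, -12, 0], [-1, -11, 0], [-2, -12, 0]] [423.  65.]
224.0 [[-4, -11, 0], [-4, -10, 0], [-6, -10, 0], [-6, -10, 0], [-8, -8, 0]] [451.  16.]
254.0 [[-8, -8, 0], [-9, -7, 0], [-10, -6, 0], [-11, -5, 0], [-11, -4, 0]] [500. -14.]
284.0 [[-11, -2, 0], [-11, -2, 0], [-12, 0, 0], [-11, 1, 0], [-12, 2, 0]] [557. -15.]
314.0 [[-11, 4, 0], [-10, 4, 0], [-10, 6, 0], [-10, 6, 0], [-8, 8, 0]] [606.  13.]
[[-8, 8, 0], [-7, 9, 0]]
```

>>> {"name": "step_arm", "arguments": {
  "targets": [
    [[0, 0, 0], [-9, 7, 0], 0],
    [[0, 0, 0], [-7, 9, 0], 0],
    [[0, 0, 0], [-6, 10, 0], 0],
    [[0, 0, 0], [-5, 11, 0], 0],
    [[0, 0, 0], [-4, 11, 0], 0]
  ]
}}

```text
time: 4.88
tool_pos: [0.6404, 0.0621, 0.1948]
tcp_rot: [-0.001, 3.139, 0.0]
wrist_force: [-0.6, -2.7, 1.1]
width: -0.003
grip_force: 0.7
```

>>> {"name": "step_arm", "arguments": {
  "targets": [
    [[0, 0, 0], [-2, 11, 0], 0],
    [[0, 0, 0], [-2, 11, 0], 0],
    [[0, 0, 0], [0, 12, 0], 0],
    [[0, 0, 0], [1, 11, 0], 0],
    [[0, 0, 0], [2, 12, 0], 0]
  ]
}}

```text
time: 5.3
tool_pos: [0.6393, 0.1188, 0.1925]
tcp_rot: [0.0, -3.141, 0.0]
wrist_force: [-0.2, -1.4, 0.1]
width: -0.004
grip_force: 0.7
```

```bash
python3 - <<'E'
from h import *
read_camera('scene');r=tip_of('scene','handle');print([(x['score'],ray('scene',x['at'],.11).round(3)) for x in r])
s=read_state();print(s['tool_pos'],s['wrist_force'])
E
```

```text
[(0.76, array([0.637, 0.153, 0.11 ]))]
[0.63909171 0.12010062 0.19269519] [-0.68495548  0.91991049 -0.52738101]
```

>>> {"name": "step_arm", "arguments": {
  "targets": [
    [[0, 0, 0], [4, 11, 0], 0],
    [[0, 0, 0], [4, 10, 0], 0],
    [[0, 0, 0], [6, 10, 0], 0],
    [[0, 0, 0], [6, 10, 0], 0],
    [[0, 0, 0], [8, 8, 0], 0]
  ]
}}

```text
time: 5.82
tool_pos: [0.6111, 0.1677, 0.193]
tcp_rot: [-0.0, 3.141, 0.0]
wrist_force: [0.1, -1.8, -0.1]
width: 0.0
grip_force: 0.8
```

>>> {"name": "step_arm", "arguments": {
  "targets": [
    [[0, 0, 0], [8, 8, 0], 0],
    [[0, 0, 0], [9, 7, 0], 0],
    [[0, 0, 0], [10, 6, 0], 0],
    [[0, 0, 0], [11, 5, 0], 0],
    [[0, 0, 0], [11, 4, 0], 0]
  ]
}}

```text
time: 6.23
tool_pos: [0.5615, 0.1974, 0.193]
tcp_rot: [-0.001, 3.141, 0.0]
wrist_force: [1.5, -0.9, 0.0]
width: -0.001
grip_force: 0.7
```

>>> {"name": "step_arm", "arguments": {
  "targets": [
    [[0, 0, 0], [11, 2, 0], 0],
    [[0, 0, 0], [11, 2, 0], 0],
    [[0, 0, 0], [12, 0, 0], 0],
    [[0, 0, 0], [11, -1, 0], 0],
    [[0, 0, 0], [12, -2, 0], 0]
  ]
}}

```text
time: 6.65
tool_pos: [0.5048, 0.1976, 0.1931]
tcp_rot: [-0.0, 3.141, 0.0]
wrist_force: [2.3, -0.6, -0.1]
width: 0.001
grip_force: 0.8
```

```bash
python3 - <<'E'
from h import *
for n in('scene','top'):
  read_camera(n);r=tip_of(n,'handle');print([(x['score'],ray(n,x['at'],.11).round(3)) for x in r])
s=read_state();print(s['tool_pos'],s['wrist_force'])
E
```

```text
[(0.54, array([0.482, 0.185, 0.11 ]))]
[(0.44, array([0.47 , 0.181, 0.11 ]))]
[0.50498805 0.19760731 0.19283609] [ 0.41109752 -1.23092208  0.34743282]
```

>>> {"name": "step_arm", "arguments": {
  "targets": [
    [[0, 0, 0], [11, -4, 0], 0],
    [[0, 0, 0], [10, -4, 0], 0],
    [[0, 0, 0], [10, -6, 0], 0],
    [[0, 0, 0], [10, -6, 0], 0],
    [[0, 0, 0], [8, -8, 0], 0]
  ]
}}

```text
time: 7.27
tool_pos: [0.4556, 0.1691, 0.1929]
tcp_rot: [-0.001, 3.141, -0.0]
wrist_force: [2.1, -1.3, 0.3]
width: -0.002
grip_force: 1.1
```

>>> {"name": "step_arm", "arguments": {
  "targets": [
    [[0, 0, 0], [8, -8, 0], 0],
    [[0, 0, 0], [7, -9, 0], 0],
    [[0, 0, 0], [6, -10, 0], 0],
    [[0, 0, 0], [5, -11, 0], 0],
    [[0, 0, 0], [4, -11, 0], 0]
  ]
}}

```text
time: 7.68
tool_pos: [0.4257, 0.1197, 0.1927]
tcp_rot: [0.0, -3.141, -0.0]
wrist_force: [0.3, 1.2, -0.8]
width: 0.004
grip_force: 0.7
```

>>> {"name": "step_arm", "arguments": {
  "targets": [
    [[0, 0, 0], [2, -11, 0], 0],
    [[0, 0, 0], [2, -11, 0], 0],
    [[0, 0, 0], [0, -12, 0], 0],
    [[0, 0, 0], [-1, -11, 0], 0],
    [[0, 0, 0], [-2, -12, 0], 0]
  ]
}}

```text
time: 8.1
tool_pos: [0.4256, 0.0627, 0.1929]
tcp_rot: [0.0, 3.142, 0.001]
wrist_force: [1.4, 2.5, 0.0]
width: 0.0
grip_force: 1.0
```

>>> {"name": "step_arm", "arguments": {
  "targets": [
    [[0, 0, 0], [-4, -11, 0], 0],
    [[0, 0, 0], [-4, -10, 0], 0],
    [[0, 0, 0], [-6, -10, 0], 0],
    [[0, 0, 0], [-6, -10, 0], 0],
    [[0, 0, 0], [-8, -8, 0], 0]
  ]
}}

```text
time: 8.52
tool_pos: [0.4536, 0.0135, 0.1925]
tcp_rot: [-0.0, -3.14, 0.0]
wrist_force: [-0.6, 0.5, -0.1]
width: -0.002
grip_force: 0.6
```

```bash
python3 - <<'E'
from h import *
for n in('scene','top'):
  read_camera(n);r=tip_of(n,'handle');print([(x['score'],ray(n,x['at'],.11).round(3)) for x in r])
s=read_state();print(s['tool_pos'],s['wrist_force'])
E
```

```text
[(0.52, array([0.474, 0.003, 0.11 ]))]
[(0.16, array([0.684, 0.19 , 0.11 ]))]
[0.45402214 0.01429159 0.19280691] [-0.43229871  0.94591317  0.38726514]
```

>>> {"name": "step_arm", "arguments": {
  "targets": [
    [[0, 0, 0], [-8, -8, 0], 0],
    [[0, 0, 0], [-9, -7, 0], 0],
    [[0, 0, 0], [-10, -6, 0], 0],
    [[0, 0, 0], [-11, -5, 0], 0],
    [[0, 0, 0], [-11, -4, 0], 0]
  ]
}}

```text
time: 9.13
tool_pos: [0.5038, -0.016, 0.1928]
tcp_rot: [0.0, -3.141, 0.0]
wrist_force: [-1.4, 1.2, 0.5]
width: -0.001
grip_force: 0.7
```

>>> {"name": "step_arm", "arguments": {
  "targets": [
    [[0, 0, 0], [-11, -2, 0], 0],
    [[0, 0, 0], [-11, -2, 0], 0],
    [[0, 0, 0], [-12, 0, 0], 0],
    [[0, 0, 0], [-11, 1, 0], 0],
    [[0, 0, 0], [-12, 2, 0], 0]
  ]
}}

```text
time: 9.55
tool_pos: [0.5606, -0.0161, 0.1927]
tcp_rot: [0.0, -3.141, -0.0]
wrist_force: [-2.1, 0.6, -1.0]
width: 0.002
grip_force: 0.9
```

>>> {"name": "step_arm", "arguments": {
  "targets": [
    [[0, 0, 0], [-9, 3, 0], 0],
    [[0, 0, 0], [-8, 3, 0], 0],
    [[0, 0, 0], [-8, 4, 0], 0],
    [[0, 0, 0], [-6, 4, 0], 0],
    [[0, 0, 0], [-5, 3, 0], 0]
  ]
}}

```text
time: 9.97
tool_pos: [0.596, 0.0015, 0.1928]
tcp_rot: [0.001, -3.141, -0.001]
wrist_force: [-3.1, 1.0, 0.4]
width: 0.001
grip_force: 1.2
```

```bash
python3 - <<'E'
from h import *
for n in('scene','top','wrist'):
  read_camera(n);r=tip_of(n,'handle');print([(x['score'],ray(n,x['at'],.11).round(3)) for x in r]);r=tip_of(n,'flower');print([(x['score'],ray(n,x['at'],.1).round(3)) for x in r])
s=read_state();p=s['tool_pos'];print(p,s['wrist_force'],np.degrees(np.arctan2(p[1]-.092,p[0]-.53)))
E
```

```text
[(0.53, array([0.615, 0.023, 0.11 ]))]
[(0.95, array([0.525, 0.136, 0.1  ])), (0.74, array([ 0.428, -0.222,  0.1  ]))]
[(0.26, array([0.529, 0.087, 0.11 ]))]
[(0.76, array([ 0.329, -0.235,  0.1  ])), (0.71, array([0.52 , 0.125, 0.1  ]))]
[(0.86, array([0.615, 0.02 , 0.11 ]))]
[(0.69, array([0.521, 0.13 , 0.1  ]))]
[5.95570973e-01 5.35126154e-04 1.93084305e-01] [-0.73595313 -0.09158766 -0.63954232] -54.363341789826315
```

>>> {"name": "step_arm", "arguments": {
  "targets": [
    [[0, 0, 0], [-6, 6, 0], 0],
    [[0, 0, 0], [-7, 7, 0], 0],
    [[0, 0, 0], [-6, 7, 0], 0],
    [[0, 0, 0], [-4, 6, 0], 0],
    [[0, 0, 0], [-2, 3, 0], 0]
  ]
}}

```text
time: 10.83
tool_pos: [0.6216, 0.0309, 0.1928]
tcp_rot: [-0.002, 3.141, 0.0]
wrist_force: [-2.2, -1.1, -0.0]
width: 0.003
grip_force: 0.7
```

```bash
python3 - <<'E'
from h import *
for n in('scene','wrist'):
  read_camera(n);r=tip_of(n,'handle');print([(x['score'],ray(n,x['at'],.11).round(3)) for x in r]);r=tip_of(n,'flower');print([(x['score'],ray(n,x['at'],.1).round(3)) for x in r])
s=read_state();p=s['tool_pos'];print(p,s['wrist_force'],np.degrees(np.arctan2(p[1]-.092,p[0]-.53)))
E
```

```text
[(0.55, array([0.629, 0.061, 0.11 ]))]
[(0.96, array([0.505, 0.138, 0.1  ])), (0.88, array([ 0.422, -0.213,  0.1  ]))]
[(0.57, array([0.635, 0.057, 0.11 ]))]
[(0.78, array([0.508, 0.122, 0.1  ]))]
[0.6208365  0.02971153 0.19300581] [-0.18589547  1.49811214 -0.33308812] -34.43924015491846
```

Handle is nearly home. I'll draw clear backwards, then up, and compare with the starting picture.

>>> {"name": "step_arm", "arguments": {
  "targets": [
    [[0, 0, 0], [6, -12, 0], 0],
    [[0, 0, 0], [7, -15, 0], 0],
    [[0, 0, 0], [0, 0, -35], 0],
    [[0, 0, 0], [0, 0, -35], 0],
    [[0, 0, 0], [0, 0, -35], 0]
  ]
}}

```text
time: 11.55
tool_pos: [0.6059, 0.0007, 0.2979]
tcp_rot: [-0.002, -3.139, 0.001]
wrist_force: [1.5, -0.5, -0.6]
width: -0.0
grip_force: 0.0
```

>>> {"name": "step_arm", "arguments": {
  "targets": [
    [[0, 0, 0], [0, 0, -6], 0],
    [[0, 0, 0], [-9, 10, 0], 0],
    [[0, 0, 0], [-7, 15, 0], 0],
    [[0, 0, 0], [0, 0, 0], 0],
    [[0, 0, 0], [0, 0, 0], 0]
  ]
}}

```text
time: 11.97
tool_pos: [0.6229, 0.0287, 0.301]
tcp_rot: [0.003, -3.137, 0.0]
wrist_force: [-0.8, 0.0, -0.2]
width: 0.002
grip_force: 0.0
```

```bash
python3 - <<'E'
from h import *
s=read_camera('scene');s0=cv2.imread('pics/s0.png')[:,:,::-1]
for n in('scene','wrist'):
  if n=='wrist': w=save('wrist','w1.png')
  for q,z in(('handle',.11),('flower',.1)):
    r=tip_of(n,q);print(n,q,[(round(x['score'],2),ray(n,x['at'],z).round(4)) for x in r])
st=read_state();print(st['tool_pos'],st['wrist_force'],st['time'])
c=[cv2.resize(x[165:245,305:385],None,fx=5,fy=5) for x in(s0,s)]
cv2.imwrite('pics/cmp.png',np.hstack(c)[:,:,::-1])
E
```

```text
scene handle [(0.59, array([0.6296, 0.0579, 0.11  ]))]
scene flower [(0.61, array([ 0.4249, -0.2164,  0.1   ]))]
wrist handle [(0.64, array([0.6358, 0.0572, 0.11  ])), (0.48, array([ 0.5013, -0.0598,  0.11  ]))]
wrist flower [(0.64, array([0.5089, 0.1251, 0.1   ]))]
[0.62334827 0.02764315 0.30305955] [-0.70974401 -0.07423118 -0.33776746] 12.2667
```

View pics/cmp.png

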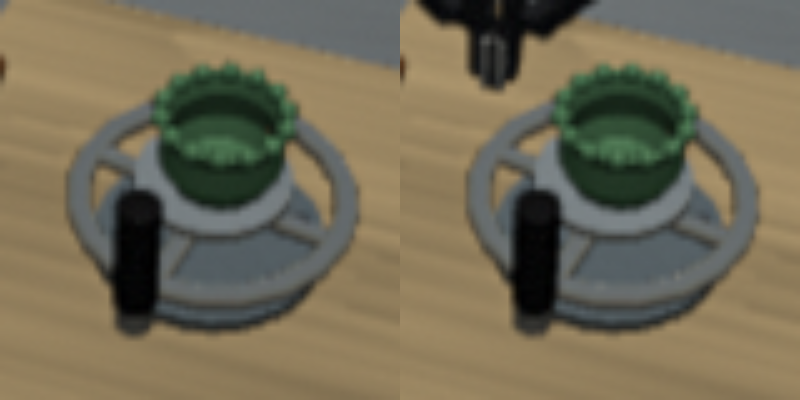

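The before and after crops match: the handle is at column ~137 in the first and ~537−400 in the second, and the planter is in the same pose. The fingers are well clear, so I'm handing the job in.

```bash
python3 -c "
from workcell import *
print(finish_job())"
```

```text
the job is handed in; nothing more can be done
None
```

I pushed the wheel one full turn anticlockwise; by the last camera views the handle is back within about 6 mm of its start, the planter is in its starting pose and the arm is clear; the job is handed in, but no verdict came back.

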